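# Dial open the objective lockbox

## Robot

A 6-joint arm with a two-finger parallel gripper is mounted at the origin on a cart in front of the work surface, level with it; the furniture and walls round the work are solid. World frame = base frame: x ahead of the robot, y to its left, z up, the work surface at z = 0. Lengths are in mm, angles in rad, forces in N, time in s.
With the tool pointing down it reaches from about 350 to 775 mm from the base axis. Payload 7.3 kg.
Tool frame: the origin (TCP) lies at the very end of the fingers, on their centre line; the grasp point (between the pads) lies 19 mm behind it; z points along the fingers, y is the line along which they close (so a half turn about z gives the same grasp; the last joint's range is limited). The gripper opens to 92 mm and grips with 3 to 60 N. Pads are 19 mm wide; open, the fingers measure 130 mm over their backs; the gripper's body (75 mm by 190 mm) begins 47 mm behind the grasp point.
Start: joints at [-0.146, 0.342, 1.524, -0, 1.275, -0.146], TCP at [525.022, 0.019, 192.341] pointing down, gripper open.
Joint ranges: [-2.53, 2.53], [-0.77, 2.02], [0.04, 2.7], [-1, 4.14], [0.28, 2.66], [-3.11, 3.11]. Speed limits (rad/s): [2.57, 2.57, 3.14, 3.14, 3.14, 3.14].

## Interface

Orientations are given as [roll, pitch, yaw] about the fixed x, y, z axes, in that order (R = Rz(yaw) Ry(pitch) Rx(roll)).
In Python, from plant import bot gives the robot as it stands.
- The arm moves only by the tool apply_moves, never from a script. Its argument "motion" is text: rows parted by semicolons, each of 4 numbers parted by spaces: the shift along the tool's x, y, z in m, then the turn about the tool's z in degrees. A call has 1 to 8 rows; each row shifts and turns the commanded pose from where the row before left it, along the tool's axes as they then stand; what a row does not reach is not made up. A row lasts 1/8 s, in which the tool goes at most 62.5 mm and 10.7 degrees, less where a joint would pass 70% of its speed; a pose out of reach is approached as far as the arm can. A call with a gripper value outside its range is refused whole. "fingers" is the opening, from -1 (shut) to 1 (fully open), set as the call begins (left out, the last holds). The fingers move at their own pace and stop on an object; the grip force is fixed at half the most. Time passes only in rows, so rows that do not move let the fingers close. It gives the time, the measured TCP pose, the force, the opening and the grip force at its end, in the units of the state.
- bot.get_obs(): the state, without advancing time (a new reading comes with each control period).
- bot.capture(name): name is "scene" or "side" or "wrist"; returns a dict with "img" (420x560x3 uint8, blue, green, red), "range_z" (420x560 float32, mm along the optical axis (not along the pixel's ray), 0 where there is no reading), "fx", "fy", "cx", "cy" (pixels), "world_from_camera" (4x4, takes a point from camera to world coordinates); the wrist camera has in their place "mount" (4x4, takes a point from camera to tool coordinates, whose origin is the TCP and whose axes are the flange's). Camera axes: x right, y down, z forward; pixel columns grow to the right and rows downward; lengths in mm; the calibration is good to about 2 mm. A picture is of the moment at which its call begins: read the wrist's pose just before it.
- bot.close_job(): hands the job in; it is judged then, once.
Trained networks look in a picture, given as the dict that the camera call returned (one of the last four; its "shot" number tells which), for a name from the list of things; names that differ only in an ending like _2 or _b are one class to them, and where a whole thing is asked for, a point or a joint stands for the part that bears it (a point fixed in the world has none). Each returns a list of dicts, best first, with "p" (0 to 1); they miss things now and then, are a little off and sometimes report something else, mostly with a low value. They report only what shows in the picture. A call takes as long as a camera call.
- bot.cut_out(picture, thing): "pixels" (420x560 bool, what is visible of it) and "point" ([column, row] in pixels, amid what is visible of it).
The state is a dict: "time": time; "joint_positions": joint angles; "dq": joint speeds; "tau": joint torques, N m; "tool_pos": TCP position; "tcp_rot": TCP orientation; "contact_force": force on the tool from outside, world axes, zero at the start; "moment": the same for the moment, N m; "grip_width": finger opening in mm; "finger_force": force on a finger pad.
Only numpy, scipy, OpenCV 4.12 (cv2) and the standard library are available. Lean on these libraries where they do the work, as an engineer would, in place of code of your own. Each camera call takes 0.05 s, during which the arm holds its last target. There are 200 camera calls.

## Task

Open the grey steel lockbox on the bench. Seen from above, wind its crank dial clockwise past the one-bar mark at least once and stop with the crank knob on that mark; then wind anticlockwise, pass the two-bar mark once and stop on it the second time; then turn clockwise slowly until you feel the dial stop dead, somewhere near the three-bar mark. Then let go of the dial and lift the lid by its handle well past halfway to upright and leave it standing there; never strain the dial or the lid against the bolt, and leave the things around the box where they are.

Things in the scene. Friction and masses are not known exactly. Their poses are not given: they have to be found in the camera images.
- lockbox: grey steel lockbox fixed to the bench, 160 (x) x 240 (y) x 80 high; origin under its centre, x to its back, y to its left. Left half (y -5 to 120): lock deck at z 80 with the dial, a knurled disc 80 dia, top at z 92, axis at x -10, y 60. Right half (y -119 to -7): the lid. Three groups of white raised bars lie on the deck round the dial, 120 degrees apart
- dial_axis (a point): point on the dial's vertical turning axis, at z 115 of the lockbox (a good gripping height of the crank knob). The lock has two wheels inside that are picked up by pins, so the passes count
- knob_mid (a point): middle (lockbox z 115) of the crank knob: black, upright, 16 dia x 34 tall (z 92 to 126), 30 from the dial axis, revolving freely on its pin: pinched, it can be carried round without turning the hand. It is the pointer: 'on a mark' when on the line from the axis to the mark. Dial friction is 1 to 3 N at the knob
- one_bar (a point): centre of the one-bar mark on the deck, 48.5 from the dial axis, 120 degrees clockwise (seen from above) from the two-bar mark. A stop on it is good within about 7 degrees
- two_bar (a point): centre of the two-bar mark on the deck, 48.5 from the dial axis, straight in front of it (-x). A stop on it is good within about 7 degrees
- three_bar (a point): centre of the three-bar mark, 48.5 from the dial axis, 120 degrees anticlockwise from the two-bar mark. On the last clockwise turn the bolt snaps into the dial's cam and the dial stops dead up to 26 degrees either side of this mark, different each time, told only by its resistance (0.15 mm per N). No stop by 30 degrees past: missed: begin again, passing the one-bar mark twice
- dial (a joint): turn of the dial in rad, counted through full turns, growing anticlockwise seen from above; 0 when the knob is on the two-bar mark at the front, -2.094 on the one-bar mark, 2.094 on the three-bar mark, and whole turns (6.283) from these
- spindle: the dial's spindle and cam inside the lockbox, hidden; origin on the dial axis at the lockbox's underside; turns with the dial
- bolt_case: hidden guide of the spring bolt under the deck, with the bolt; fixed to the lockbox at x -10, y 10, z 0. The dial's cam, at radius 27, may load the bolt with up to 25 N (a push of about 22 N on the crank knob); the lid's keeper likewise with up to 25 N
- lid (a joint): opening of the lid in rad: 0 shut, 1.3 at its limit, hinge along the box's y at its back edge (x 80, z 80 of the lockbox). Stiff hinge: the lid stays where it is left; lifting takes about 4 N at the handle. Until the bolt is drawn the lid gives no more than about 0.03
- lid_handle: steel handle of the lid with its keeper, one piece; origin on the lid's hinge line, axes as the lockbox's when shut. The grip is a round bar 10 dia, 68 long along y, 135 in front of the hinge line and 45 above it when shut (40 clear above the lid)
- handle_mid (a point): middle of the handle's bar, on its axis (lockbox x -55, y -63, z 125 when shut)
- tube50_3: screw-capped 50 ml tube, 33 dia x 116 tall, standing behind the lockbox; origin under its centre; a bystander
- timer: small white timer lying flat, 62x62x16, left of the lockbox; origin under its centre; a bystander
- dish_bench_1: small round culture dish, 60 dia x 13, left of the lockbox; origin under its centre; a bystander
- slip_box: small white cover-slip box, 33x55x26, right of the lockbox; origin under its centre; a bystander
- tally_counter: round chromed hand tally counter, 54x76x26, right of the lockbox; origin under its centre; a bystander
- marker_black: marker pen lying in front of the lockbox, 13x138x14; origin under its centre; a bystander

How it is judged (in metres and radians):
On the way:
1. the lid comes free of the bolt and lifts (value of joint lid above 0.2 rad), for 0.1 s.
At the end, for the whole second after the job is handed in: the lid stands open by more than 0.8 rad (46 degrees), at rest and released by the robot; the bystanders are where they were, within 30 mm (value of joint lid above 0.8 rad and velocity of joint lid below 0.05 rad/s); the robot touches nothing.
It fails at once if the dial's cam strained against the bolt with more than 25 N (contact force between spindle and bolt_case above 25 N).
It fails at once if the lid's keeper strained against the bolt with more than 25 N (contact force between lid_handle and bolt_case above 25 N).
It fails at once if a bystander was moved by more than 30 mm (distance of any of tube50_3, timer, dish_bench_1, slip_box, tally_counter, marker_black from where it was at the start of the episode above 0.03 m).
It also fails if it takes over 72 s, if anything falls off the work surface, if the arm or the gripper's body presses on something with over 40 N, if the wrist force passes 120 N, or if a joint passes its speed limit or range.

## Working session

There is one attempt and no reset: what is moved stays moved. The work goes in short steps, Python scripts to look and compute and a tool call to move; the robot and the scene stay as the last step left them, time stands still between calls to the robot, and variables do not carry over. Pictures are saved under pics/ and viewed, at most 10 in all, crops included, and the job is handed in when it is done.

Besides the shell and the picture viewer there is one more tool, called after ">>>" as name(argument=value, ...) on one line, values as JSON. apply_moves: Moves the arm, as the interface text tells. Its arguments: {"type":"object","properties":{"motion":{"type":"string"},"fingers":{"type":"number"}},"required":["motion"]}

```bash
ls; mkdir -p pics; cat > h.py <<'E'
import numpy as np, cv2
from plant import bot
from scipy.spatial.transform import Rotation as R
def pts(p,mask):
    z=p["range_z"]; v,u=np.nonzero(mask&(z>0)); z=z[v,u]
    c=np.c_[(u-p["cx"])/p["fx"]*z,(v-p["cy"])/p["fy"]*z,z]
    T=p["world_from_camera"]; return c@T[:3,:3].T+T[:3,3]
E
python3 - <<'E'
from h import *
np.set_printoptions(precision=1,suppress=True)
print(bot.get_obs())
for n in("scene","side"):
    p=bot.capture(n); cv2.imwrite(f"pics/{n}0.png",p["img"])
    print(n,p["world_from_camera"])
    for t in("lockbox","dial","knob_mid","lid_handle","handle_mid","one_bar","two_bar","three_bar"):
        try:
            for d in bot.cut_out(p,t)[:2]:
                w=pts(p,d["pixels"]); print(t,round(d["p"],2),d["point"],len(w),np.median(w,0),w.min(0),w.max(0))
        except Exception as e: print(t,e)
E
```

```text
pics
{'time': 0.0, 'joint_positions': array([-0.1,  0.3,  1.5,  0. ,  1.3, -0.1]), 'dq': array([ 0., -0.,  0., -0.,  0.,  0.]), 'tau': array([  0. , -43.1, -24.4,   0.1,   0.1,  -0. ]), 'tool_pos': array([524.5,   0.1, 191.6]), 'tcp_rot': array([-3.1, -0. ,  1.6]), 'contact_force': array([ 1. , -0.7,  0. ]), 'moment': array([0.1, 0. , 0. ]), 'finger_force': 0.0, 'grip_width': 91.65113326461918}
scene [[   0.6   -0.4    0.7  -96.4]
 [  -0.8   -0.3    0.5 -502.8]
 [   0.    -0.8   -0.5  621.5]
 [   0.     0.     0.     1. ]]
lockbox 0.74 [321.7, 249.0] 597 [ 465.7 -125.9  121.1] [ 455.9 -165.9   83.2] [526.9 -73.4 133.3]
lockbox 0.64 [303.6, 257.4] 13163 [467.7 -85.4  81.5] [ 426.6 -179.5    0.2] [717.1  74.8 133.3]
dial 0.58 [274.2, 223.9] 1016 [486.1  -7.6  93.6] [462.5 -33.9  81.3] [537.6  52.1 128.9]
knob_mid 0.48 [269.8, 224.1] 168 [472.4 -11.2 115.6] [468.1 -16.9  92.2] [522.3  33.2 128.9]
knob_mid 0.24 [406.0, 289.3] 650 [ 571.4 -230.6   25.6] [ 557.2 -256.6    0.4] [ 611.3 -190.6   30.7]
lid_handle 0.85 [322.7, 250.5] 579 [ 465.8 -125.8  120.9] [ 455.9 -165.6   81.8] [527.  -56
[... 1061 characters left out ...]
479.4  -0.2 126.8]
lid_handle 0.58 [323.3, 186.5] 249 [ 461.8 -107.6  116. ] [ 453.3 -297.7   -1.6] [526.1 -76.2 131.2]
handle_mid 0.79 [323.2, 180.5] 268 [ 461.9 -107.2  113.1] [ 452.2 -283.9    0. ] [500.3 -75.  131.2]
handle_mid 0.6 [289.3, 221.0] 7965 [497.4  -0.7  79.9] [ 423.8 -285.1   -2.8] [652.4  74.  131.2]
one_bar 0.85 [287.3, 219.9] 8136 [497.2  -1.4  79.8] [ 423.8 -336.8   -3.8] [663.5  74.  131.2]
one_bar 0.56 [273.7, 284.5] 864 [463.1 112.1  13.4] [430.6  61.6  -1.7] [500.3 141.1  17.9]
two_bar 0.96 [288.3, 221.4] 7900 [497.4   0.7  79.9] [ 423.8 -283.9   -2.2] [643.7  74.  131.2]
three_bar 0.55 [284.3, 218.7] 8080 [497.2  -1.   79.9] [ 423.8 -328.2   -2.8] [661.7 265.4 261.7]
```

```bash
python3 - <<'E'
from h import *
np.set_printoptions(precision=2,suppress=True)
ims=[];A=[];D=[];K=[];H=[]
for n in("scene","side"):
    p=bot.capture(n); ims.append(p["img"])
    w=pts(p,p["range_z"]>0)
    w=w[(w[:,0]>415)&(w[:,0]<620)&(w[:,1]>-200)&(w[:,1]<90)]
    q=np.linalg.norm(w[:,:2]-[497,11],axis=1)
    a=w[(abs(w[:,2]-81)<3)]; 
    # drop outliers
    g,_,_=np.histogram2d(a[:,0],a[:,1],bins=[41,58],range=[[415,620],[-200,90]])
    d=w[(abs(w[:,2]-92.5)<2)&(q<55)]; k=w[(w[:,2]>100)&(w[:,2]<140)&(q<50)]
    h=w[(w[:,2]>105)&(w[:,2]<140)&(w[:,1]<-50)]
    print(n,a[:,:2].min(0),a[:,:2].max(0),"rect",cv2.minAreaRect(a[:,:2].astype(np.float32)))
    print("dial",cv2.minEnclosingCircle(d[:,:2].astype(np.float32)),len(d)," knob",np.median(k,0),k.min(0),k.max(0),"knobtop",k[k[:,2]>123].mean(0))
    print("handle rect",cv2.minAreaRect(h[:,:2].astype(np.float32)),h[:,2].max(),len(h))
    A.append(a);
a=np.vstack(A);print(cv2.minAreaRect(a[:,:2].astype(np.float32)))
im=np.hstack([i[130:330,140:440] for i in ims]); cv2.imwrite("pics/b.png",cv2.resize(im,(800,int(800*im.shape[0]/im.shape[1]))))
cv2.imwrite("pics/c.png",np.vstack([cv2.resize(i,(400,300)) for i in ims]))
E
```

```text
scene [ 427.97 -178.14] [611.93  73.82] rect ((520.0131225585938, -52.037269592285156), (168.99961853027344, 242.19534301757812), 4.894806861877441)
dial ((500.241455078125, 5.443845748901367), 40.10466384887695) 528  knob [472.57 -11.2  116.82] [467.35 -17.51 100.  ] [508.59   3.19 129.15] knobtop [474.93  -9.02 126.1 ]
handle rect ((466.8646240234375, -119.99891662597656), (11.005048751831055, 85.88008117675781), 5.231600761413574) 133.65888298886216 421
side [ 424.33 -179.07] [619.52  71.25] rect ((527.557373046875, -52.07770538330078), (189.46197509765625, 240.6569061279297), 4.616937160491943)
dial ((496.9629211425781, 6.040740013122559), 38.186973571777344) 507  knob [470.34  -4.22 116.99] [463.99 -15.46 100.13] [480.04   0.07 127.46] knobtop [471.72  -8.13 125.31]
handle rect ((463.1539611816406, -118.53257751464844), (10.021641731262207, 82.36519622802734), 4.584227561950684) 131.39740498313313 154
((527.5269775390625, -51.51910400390625), (189.36753845214844, 242.1375732421875), 4.557591915130615)
```

View pics/b.png

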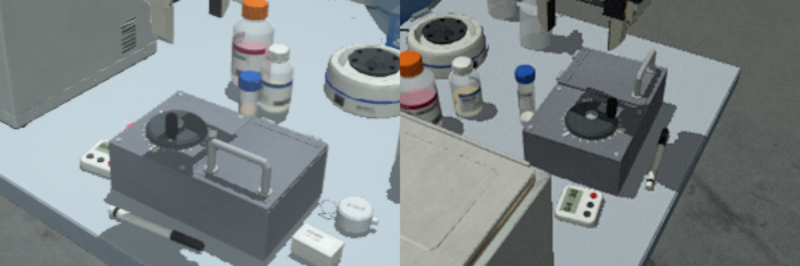

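View pics/c.png

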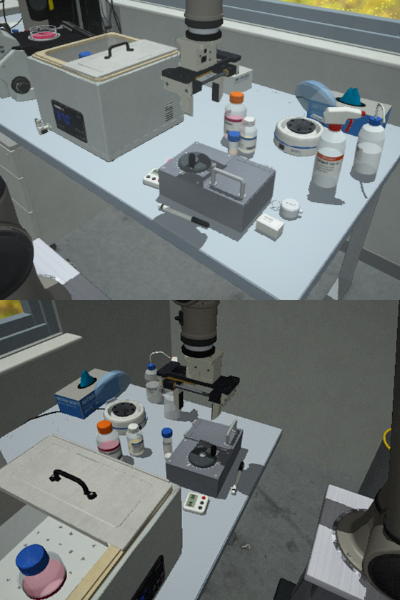

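The views show the box turned about +5°, with the knob at front-right of the dial and the handle bar at about (465,-119). I'll refine this with the wrist camera and check for tall obstacles.

```bash
cat >> h.py <<'E'
def wrist():
    o=bot.get_obs(); p=bot.capture("wrist"); T=np.eye(4)
    T[:3,:3]=R.from_euler("xyz",o["tcp_rot"]).as_matrix(); T[:3,3]=o["tool_pos"]
    p["world_from_camera"]=T@p["mount"]; return o,p
E
python3 - <<'E'
from h import *
np.set_printoptions(precision=2,suppress=True)
o,p=wrist(); print(o["tool_pos"],o["tcp_rot"],p["mount"])
cv2.imwrite("pics/w0.png",p["img"])
w=pts(p,p["range_z"]>0); q=np.linalg.norm(w[:,:2]-[498,6],axis=1)
print(w.min(0),w.max(0))
d=w[(abs(w[:,2]-92.5)<2.5)&(q<50)]; print("dial",cv2.minEnclosingCircle(d[:,:2].astype(np.float32)),len(d),np.median(d[:,2]))
k=w[(w[:,2]>120)&(w[:,2]<135)&(q<50)]
if len(k): print("knob",cv2.minEnclosingCircle(k[:,:2].astype(np.float32)),np.median(k,0),len(k))
h=w[(w[:,2]>110)&(w[:,1]<-60)&(w[:,1]>-190)&(w[:,0]<500)]
if len(h): print("handle",cv2.minAreaRect(h[:,:2].astype(np.float32)),len(h))
a=w[abs(w[:,2]-80)<3]; print("top",cv2.minAreaRect(a[:,:2].astype(np.float32)))
for n in("scene","side"):
    p2=bot.capture(n); w=pts(p2,p2["range_z"]>0)
    w=w[(w[:,0]>350)&(w[:,0]<720)&(w[:,1]>-260)&(w[:,1]<240)&(w[:,2]>100)]
    H,_,_=np.histogram2d(w[:,0]//30*30,w[:,1]//30*30,bins=[range(330,750,30),range(-270,270,30)])
    m=np.zeros_like(H)
    for x,y,z in w: m[int((x-330)//30),int((y+270)//30)]=max(z,m[int((x-330)//30),int((y+270)//30)])
    print(n,"cols y",list(range(-270,240,30)))
    for i,r in enumerate(m): print(330+30*i,r.astype(int))
E
```

```text
[525.03   0.02 192.37] [ 3.14 -0.    1.57] [[   0.     -0.96   -0.26   71.03]
 [   1.      0.      0.     -0.25]
 [  -0.     -0.26    0.96 -192.05]
 [   0.      0.      0.      1.  ]]
[ -456.47 -1147.13  -758.03] [1111.38  448.02  345.14]
dial ((500.8321533203125, 5.005033493041992), 37.86457061767578) 4030 91.65502385530354
knob ((474.572509765625, -9.273573875427246), 7.8424072265625) [475.08  -8.38 125.29] 246
handle ((465.1195983886719, -107.68507385253906), (9.942514419555664, 39.57095718383789), 4.576780796051025) 366
top ((614.4314575195312, -31.7183837890625), (375.9019470214844, 236.979248046875), 8.898674964904785)
scene cols y [-270, -240, -210, -180, -150, -120, -90, -60, -30, 0, 30, 60, 90, 120, 150, 180, 210]
330 [0 0 0 0 0 0 0 0 0 0 0 0 0 0 0 0 0]
360 [0 0 0 0 0 0 0 0 0 0 0 0 0 0 0 0 0]
390 [0 0 0 0 0 0 0 0 0 0 0 0 0 0 0 0 0]
420 [  0   0   0   0   0   0   0 337 337 338 337   0   0   0   0   0   0]
450 [  0   0   0 131 133 132 132 393 395 395 394   0   0   0   0   0   0]
480 [  0   0   0   0   0   0   0 472 472 471 443   0   0   0   0   0   0]
510 [  0   0   0   0   0 
[... 649 characters left out ...]
0 0 0 0 0 0 0 0 0 0 0 0 0 0]
420 [  0   0   0   0   0   0   0 335 336 336 336   0   0   0   0   0   0]
450 [  0   0   0 130 130 131 130 392 393 393 392   0   0   0   0   0   0]
480 [  0   0   0   0   0   0   0 392 503 504 515 515   0   0   0   0   0]
510 [  0   0   0   0   0   0   0   0   0 504 509 513   0   0   0   0   0]
540 [  0   0   0   0   0   0   0   0 335 490 508   0   0   0   0   0   0]
570 [  0   0   0   0   0   0   0 336 335 336 335   0   0   0   0   0   0]
600 [  0   0   0   0   0   0   0 335 336 335 335   0   0   0   0   0   0]
630 [  0   0   0   0   0   0   0 115 118   0   0   0   0   0   0   0   0]
660 [0 0 0 0 0 0 0 0 0 0 0 0 0 0 0 0 0]
690 [0 0 0 0 0 0 0 0 0 0 0 0 0 0 0 0 0]
```

View pics/w0.png

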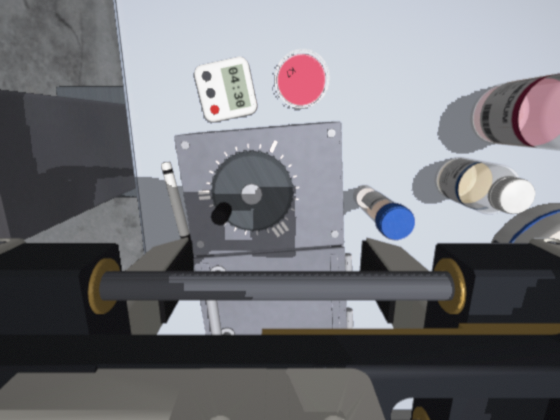

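The wrist view shows one bar at (273,147), two bars at (204,194), three bars at (281,229), the dial centre at (252,192) and the knob at (221,212). I'm going to the knob; tool x = world y and tool y = world x.

>>> apply_moves(motion="-0.0045 -0.025 0 0; -0.0045 -0.025 0 0; 0 0 0.03 0; 0 0 0.03 0; 0 0 0.025 0; 0 0 0.010 0; 0 0 0 0; 0 0 0 0", fingers=1)

```text
time: 2.15
tool_pos: [475.8, -9.1, 98.3]
tcp_rot: [3.14, 0.0, 1.571]
contact_force: [-0.1, 1.3, 0.2]
grip_width: 91.7
finger_force: 0.0
```

>>> apply_moves(motion="0 0 0 0; 0 0 0 0; 0 0 0 0; 0 0 0 0; 0 0 0 0; 0 0 0 0; 0 0 0 0; 0 0 0 0", fingers=-1)

```text
time: 3.15
tool_pos: [475.0, -9.0, 97.3]
tcp_rot: [3.142, -0.0, 1.571]
contact_force: [-0.4, 0.7, 0.2]
grip_width: 16.2
finger_force: 0.0
```

```bash
cat > arc.py <<'E'
import numpy as np,sys
# cx cy x0 y0 (commanded) r a_end_deg(unwrapped rel. to start by sweep) step
cx,cy,x,y,r,sweep,step=map(float,sys.argv[1:8])
a0=np.degrees(np.arctan2(y-cy,x-cx)); n=int(np.ceil(abs(sweep)/step-1e-6)); print("start",a0%360,"end",(a0+sweep)%360)
px,py=x,y; rows=[]
for i in range(1,n+1):
    a=np.radians(a0+sweep*i/n); qx,qy=cx+r*np.cos(a),cy+r*np.sin(a)
    dx,dy=round(qx-px,1),round(qy-py,1); px+=dx; py+=dy
    rows.append(f"{dy/1000:.4f} {dx/1000:.4f} 0 0")
    if i%8==0 or i==n: print("; ".join(rows),"->",round(px,1),round(py,1)); rows=[]
E
python3 arc.py 501 5.5 475 -9 29.8 -504.4 20.2
```

```text
start 209.14807184571305 end 64.74807184571307
0.0099 -0.0034 0 0; 0.0104 0.0002 0 0; 0.0097 0.0038 0 0; 0.0078 0.0069 0 0; 0.0050 0.0092 0 0; 0.0015 0.0103 0 0; -0.0022 0.0102 0 0; -0.0055 0.0088 0 0 -> 521.0 27.6
-0.0083 0.0064 0 0; -0.0100 0.0032 0 0; -0.0104 -0.0005 0 0; -0.0096 -0.0041 0 0; -0.0076 -0.0071 0 0; -0.0047 -0.0093 0 0; -0.0012 -0.0104 0 0; 0.0024 -0.0102 0 0 -> 489.0 -21.8
0.0058 -0.0086 0 0; 0.0084 -0.0062 0 0; 0.0101 -0.0028 0 0; 0.0104 0.0007 0 0; 0.0095 0.0044 0 0; 0.0074 0.0073 0 0; 0.0045 0.0094 0 0; 0.0009 0.0104 0 0 -> 503.6 35.2
-0.0027 0.0101 0 0 -> 513.7 32.5
```

>>> apply_moves(motion="0.0099 -0.0034 0 0; 0.0104 0.0002 0 0; 0.0097 0.0038 0 0; 0.0078 0.0069 0 0; 0.0050 0.0092 0 0; 0.0015 0.0103 0 0; -0.0022 0.0102 0 0; -0.0055 0.0088 0 0")

```text
time: 4.15
tool_pos: [521.8, 27.2, 97.2]
tcp_rot: [3.142, 0.0, 1.571]
contact_force: [-0.7, -0.4, 0.6]
grip_width: 0.5
finger_force: 0.0
```

```bash
python3 - <<'E'
from h import *
np.set_printoptions(precision=2,suppress=True)
p=bot.capture("side"); q=bot.capture("scene")
for p_ in(p,q):
    w=pts(p_,p_["range_z"]>0); qq=np.linalg.norm(w[:,:2]-[501,5.5],axis=1)
    k=w[(w[:,2]>100)&(w[:,2]<128)&(qq<45)&(np.linalg.norm(w[:,:2]-[521,27],axis=1)>25)]; print(len(k),np.median(k,0) if len(k) else 0)
cv2.imwrite("pics/d.png",np.hstack([cv2.resize(i["img"][150:300,200:400],(400,300)) for i in(p,q)]))
print(bot.get_obs())
E
```

```text
98 [470.17  -4.52 116.82]
151 [472.14 -11.95 117.14]
{'time': 4.25, 'joint_positions': array([-0.1 ,  0.43,  1.67, -0.  ,  1.04, -0.09]), 'dq': array([ 0.01, -0.01,  0.03,  0.  ,  0.  ,  0.01]), 'tau': array([ -0.06, -44.36, -21.61,   0.05,   0.05,  -0.07]), 'tool_pos': array([522.09,  26.65,  97.23]), 'tcp_rot': array([3.14, 0.  , 1.57]), 'contact_force': array([-0.31,  0.35, -0.93]), 'moment': array([-0.03,  0.02, -0.04]), 'finger_force': 0.0, 'grip_width': 0.2648994682270569}
```

View pics/d.png

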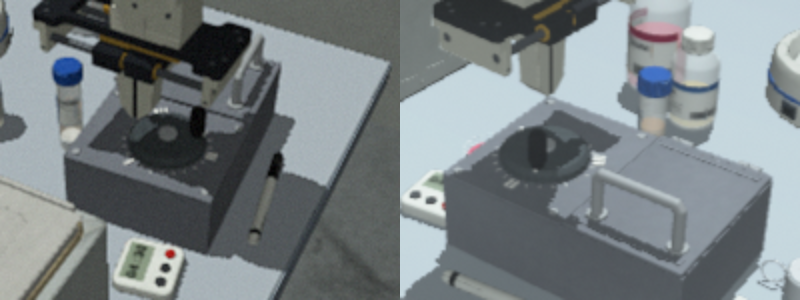

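The two views show the knob still at front-right of the dial; the fingers left before they had fully closed. I'll go back and grip it with a longer wait.

>>> apply_moves(motion="0 0 -0.04 0; -0.0183 -0.0230 0 0; -0.0183 -0.0230 0 0; 0 0 0 0; 0 0 0 0; 0 0 0 0; 0 0 0.02 0; 0 0 0.02 0", fingers=0)

```text
time: 5.25
tool_pos: [475.6, -8.6, 96.8]
tcp_rot: [3.141, 0.0, 1.571]
contact_force: [-0.4, -0.7, -0.0]
grip_width: 45.9
finger_force: 0.0
```

>>> apply_moves(motion="0 0 0 0; 0 0 0 0; 0 0 0 0; 0 0 0 0; 0 0 0 0; 0 0 0 0; 0 0 0 0; 0 0 0 0", fingers=-1)

```text
time: 6.25
tool_pos: [475.0, -9.0, 97.3]
tcp_rot: [3.141, 0.0, 1.571]
contact_force: [-0.4, 0.1, 0.7]
grip_width: 0.6
finger_force: 0.0
```

```bash
python3 - <<'E'
from h import *
p=bot.capture("side"); q=bot.capture("scene"); o,r=wrist()
cv2.imwrite("pics/e.png",np.hstack([cv2.resize(i["img"][150:270,220:380],(400,300)) for i in(p,q)]))
cv2.imwrite("pics/e2.png",r["img"][100:400])
E
```

```text
(no output)
```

View pics/e.png

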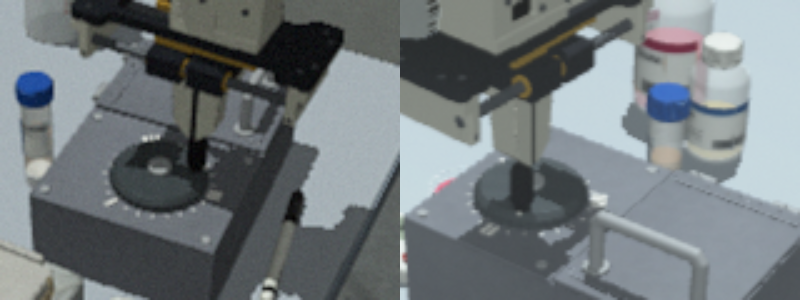

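View pics/e2.png

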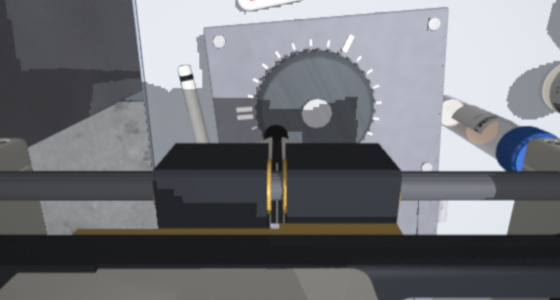

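The knob shows just on the +y side of the shut fingers (wrist crop (275,132)), so it lies outside the pads. I'll measure where it is now.

```bash
python3 - <<'E'
from h import *
np.set_printoptions(precision=1,suppress=True)
for n in("wrist","scene","side"):
    if n=="wrist": o,p=wrist(); print(o["tool_pos"])
    else: p=bot.capture(n)
    w=pts(p,p["range_z"]>0); q=np.linalg.norm(w[:,:2]-[500,5],axis=1)
    v,u=np.nonzero(p["range_z"]>0); c=p["img"][v,u].max(1)
    k=w[(w[:,2]>97)&(w[:,2]<128)&(q<48)&(c<50)]
    print(n,len(k),np.median(k,0),np.percentile(k,5,0),np.percentile(k,95,0))
    f=w[(w[:,2]>97)&(w[:,2]<128)&(q<60)&(c>90)]
    if len(f): print(" finger",len(f),np.median(f,0),np.percentile(f,5,0),np.percentile(f,95,0))
E
```

```text
[475.   -9.   97.3]
wrist 262 [474.5  -2.4 109.2] [468.2  -5.3  99.6] [480.2  -1.6 122.3]
 finger 6 [502.6   2.8  97.4] [485.1  -7.1  97.1] [509.    7.4 103.5]
scene 112 [471.1 -11.6 114.2] [468.3 -15.6 101. ] [475.6  -4.9 127.1]
 finger 14 [505.9   1.2  98.2] [499.3  -2.5  97.3] [509.5   6.8  99.6]
side 77 [470.1  -3.7 114.2] [465.   -8.8 100.1] [478.1  -1.6 124.4]
 finger 2 [464.2  -8.8 101.2] [464.1  -9.3  99.5] [464.3  -8.3 102.8]
```

```bash
python3 - <<'E'
from h import *
np.set_printoptions(precision=1,suppress=True)
for n in("scene","side"):
    p=bot.capture(n); z=p["range_z"]
    w=pts(p,z>0); v,u=np.nonzero(z>0); c=p["img"][v,u].max(1)
    m=(np.linalg.norm(w[:,:2]-[475,-9],axis=1)<32)&(w[:,2]>90)&(w[:,2]<200)
    for a in range(96,170,6):
        s=m&(w[:,2]>=a)&(w[:,2]<a+6)
        if s.sum(): print(n,a,s.sum(),"col",np.median(c[s]),np.median(w[s],0),w[s].min(0)[:2],w[s].max(0)[:2])
print(bot.get_obs()["joint_positions"].tolist())
E
```

```text
scene 96 24 col 64.0 [475.5  -6.6  98.2] [469.1 -15.7] [505.4   2.7]
scene 102 28 col 45.5 [470.7 -12.4 104.8] [467.7 -16.6] [480.8  -4.5]
scene 108 29 col 46.0 [471.8 -12.7 111. ] [468.2 -17.5] [481.4  -0.5]
scene 114 29 col 46.0 [472.3 -11.9 117.4] [467.7 -15.5] [480.5  -0.5]
scene 120 32 col 47.0 [471.9 -12.6 123. ] [468.4 -15.3] [481.1  -0.3]
scene 126 27 col 47.0 [474.6  -8.9 127.6] [468.8 -14.6] [479.4  -2. ]
scene 132 13 col 110.0 [478.2 -17.2 135.8] [470.7 -18.4] [484.7 -10.7]
scene 138 33 col 130.0 [476.8 -17.3 141.3] [465.1 -19.1] [490.    1.4]
scene 144 57 col 130.0 [468.3 -16.9 147.8] [458.8 -19.7] [492.7   3.5]
scene 150 69 col 131.0 [464.4 -17.1 153.3] [458.7 -19.9] [494.3   3.1]
scene 156 71 col 131.0 [465.9 -17.  159. ] [458.2 -20.3] [494.9   2.5]
scene 162 73 col 131.0 [464.6 -16.9 164.8] [456.7 -19.2] [494.2   2.5]
scene 168 78 col 130.5 [465.1 -17.  171.4] [456.5 -19.5] [495.8   6. ]
side 96 27 col 64.0 [474.3  -2.   98.9] [464.2 -11.2] [504.1  10.1]
side 102 16 col 10.5 [470.7  -4.  104.3] [465.1 -10.5] [478.8  -0.6]
side 108 17 col 12.0 [469.4  -4.1 111.8] [463.9  -8.6] [479.1  -0.8]
side 114 16 col 11.5 [469.   -3.9 116.9] [464.7 -13. ] [476.5  -1. ]
side 120 26 col 11.0 [469.3  -4.6 123.3] [464.6 -12.4] [477.4  -1. ]
side 126 1 col 1.0 [467.3  -7.2 126.4] [467.3  -7.2] [467.3  -7.2]
side 132 19 col 52.0 [472.6   1.3 134.5] [463.5  -0.4] [482.    2.7]
side 138 26 col 89.0 [472.5   1.1 141.2] [459.7  -2. ] [485.5   2.8]
side 144 48 col 103.0 [471.6   1.3 147.1] [455.2 -16.7] [488.8   5. ]
side 150 44 col 102.5 [467.3   1.3 152.9] [455. -20.] [489.1   3.5]
side 156 50 col 102.5 [469.4   1.3 158.4] [454.7 -16.9] [489.   4.]
side 162 47 col 100.0 [470.1   1.2 164.6] [454.1 -17. ] [489.1   3.4]
side 168 59 col 102.0 [466.8   1.4 170.9] [453.3 -18.4] [489.8   3.9]
[-0.18041820549395904, 0.35756940314083396, 1.7944278225076369, -1.832152848064967e-05, 0.9895030007601265, -0.1804215786006299]
```

The depth points put the fingertips at z≈132, though the reported TCP z is 97. The real tips therefore end about 35 mm above the stated TCP, over the knob. I'll open and go down in stages, checking the force and the tip height by camera.

>>> apply_moves(motion="0 0 0 0; 0 0 0 0; 0 0 0 0; 0 0 0 0; 0 0 0 0; 0 0 0.007 0; 0 0 0.007 0; 0 0 0.006 0", fingers=0)

```text
time: 7.65
tool_pos: [474.8, -8.9, 76.6]
tcp_rot: [-3.141, -0.0, 1.571]
contact_force: [-0.1, -0.1, 0.3]
grip_width: 46.2
finger_force: 0.0
```

```bash
cat > tip.py <<'E'
from h import *
np.set_printoptions(precision=1,suppress=True)
o=bot.get_obs(); T=o["tool_pos"]; print(T,o["contact_force"],o["grip_width"])
for n in("scene","side"):
    p=bot.capture(n); z=p["range_z"]
    w=pts(p,z>0); v,u=np.nonzero(z>0); c=p["img"][v,u].max(1)
    for s in(-1,1):
        m=(abs(w[:,0]-T[0]-s*(o["grip_width"]/2+8))<12)&(abs(w[:,1]-T[1])<14)&(w[:,2]>96)&(w[:,2]<220)&(c>45)
        print(n,s,np.histogram(w[m,2],bins=range(96,190,6))[0])
    m=(abs(w[:,1]-T[1])<45)&(abs(w[:,0]-T[0])<95)&((abs(w[:,1]-T[1])>20)|(abs(w[:,0]-T[0])>60))&(w[:,2]>133)
    print(" body",np.histogram(w[m,2],bins=range(133,260,8)))
E
python3 tip.py
```

```text
[474.8  -8.9  76.6] [-0.1 -0.1  0.3] 46.24118203405028
scene -1 [ 0  0  1  5 25 42 44 44 31 29 35 19  7  0  0]
scene 1 [18  0  5 20 28 29 35 25 30 28 39 29 28 20 20]
 body (array([  0,   0,   0,   0,   0,  47, 336, 524, 438, 274, 912, 630, 102,
        49,  62]), array([133, 141, 149, 157, 165, 173, 181, 189, 197, 205, 213, 221, 229,
       237, 245, 253]))
side -1 [ 0  0  5  6 24 21 24 20 20 25  5  0  0  0  0]
side 1 [ 5  0  3 11 12 15 20 19 19 22 19 18 10  7  1]
 body (array([   0,    0,    0,    0,    0,   58,  197,  369,  332,  244, 1144,
        149,  136,  154,  136]), array([133, 141, 149, 157, 165, 173, 181, 189, 197, 205, 213, 221, 229,
       237, 245, 253]))
```

Confirmed: the whole gripper sits 35 mm higher than reported (tips 112 at TCP 77, body from about 177). I'll go down another 15 mm and pinch.

>>> apply_moves(motion="0 0 0.008 0; 0 0 0.006 0; 0 0 0 0; 0 0 0 0; 0 0 0 0")

```text
time: 8.38
tool_pos: [475.2, -9.0, 63.5]
tcp_rot: [3.141, 0.0, 1.571]
contact_force: [-0.7, -0.0, 0.2]
grip_width: 45.7
finger_force: 0.0
```

>>> apply_moves(motion="0 0 0 0; 0 0 0 0; 0 0 0 0; 0 0 0 0; 0 0 0 0; 0 0 0 0; 0 0 0 0; 0 0 0 0", fingers=-1)

```text
time: 9.38
tool_pos: [474.7, -9.1, 63.3]
tcp_rot: [-3.141, 0.0, 1.571]
contact_force: [-2.8, -1.7, 3.0]
grip_width: 15.2
finger_force: 30.0
```

>>> apply_moves(motion="0.0099 -0.0034 0 0; 0.0104 0.0002 0 0; 0.0097 0.0038 0 0; 0.0078 0.0069 0 0; 0.0050 0.0092 0 0; 0.0015 0.0103 0 0; -0.0022 0.0102 0 0; -0.0055 0.0088 0 0")

```text
time: 10.38
tool_pos: [521.4, 27.6, 63.2]
tcp_rot: [-3.141, -0.0, 1.571]
contact_force: [-5.8, -0.8, 3.7]
grip_width: 14.9
finger_force: 30.0
```

>>> apply_moves(motion="-0.0083 0.0064 0 0; -0.0100 0.0032 0 0; -0.0104 -0.0005 0 0; -0.0096 -0.0041 0 0; -0.0076 -0.0071 0 0; -0.0047 -0.0093 0 0; -0.0012 -0.0104 0 0; 0.0024 -0.0102 0 0")

```text
time: 11.38
tool_pos: [489.8, -22.6, 63.4]
tcp_rot: [3.138, 0.001, 1.57]
contact_force: [5.4, 3.2, -4.0]
grip_width: 15.0
finger_force: 30.0
```

>>> apply_moves(motion="0.0058 -0.0086 0 0; 0.0084 -0.0062 0 0; 0.0101 -0.0028 0 0; 0.0104 0.0007 0 0; 0.0095 0.0044 0 0; 0.0074 0.0073 0 0; 0.0045 0.0094 0 0")

```text
time: 12.25
tool_pos: [492.7, 34.6, 63.3]
tcp_rot: [-3.14, 0.001, 1.572]
contact_force: [-2.8, -10.4, 1.1]
grip_width: 14.9
finger_force: 30.0
```

>>> apply_moves(motion="0.0009 0.0104 0 0; -0.0027 0.0101 0 0; 0 0 0 0; 0 0 0 0; 0 0 0 0")

```text
time: 12.88
tool_pos: [513.6, 32.8, 63.3]
tcp_rot: [-3.141, 0.0, 1.571]
contact_force: [-0.6, -5.0, 1.1]
grip_width: 15.3
finger_force: 30.0
```

```bash
python3 - <<'E'
from h import *
np.set_printoptions(precision=1,suppress=True)
p=bot.capture("wrist"); M=p["mount"]; im=cv2.imread("pics/w0.png")
T=np.eye(4);T[:3,:3]=R.from_euler("xyz",[np.pi,0,np.pi/2]).as_matrix();T[:3,3]=[525.03,.02,192.37];T=T@M
def ray(u,v,z):
    d=T[:3,:3]@[(u-p["cx"])/p["fx"],(v-p["cy"])/p["fy"],1]; s=(z-T[2,3])/d[2]; return T[:3,3]+s*d
P=[]
for u,v in((273,147),(204,194),(281,229)):
    x0,y0=u-14,v-14; g=im[y0:v+15,x0:u+15].min(2); b=(g>150)
    n,l,st,ce=cv2.connectedComponentsWithStats(b.astype(np.uint8)); print(st[1:,4],[c for c in ce[1:]+[x0,y0]])
    vv,uu=np.nonzero(b); q=ray(uu.mean()+x0,vv.mean()+y0,82); print(q); P.append(q[:2])
    for c in(np.array([501,5.5]),np.array([500.5,4.8])): print("  ",np.linalg.norm(q[:2]-c),np.degrees(np.arctan2(*(q[:2]-c)[::-1]))%360)
E
```

```text
[661] [array([274.6, 144.3])]
[523.   50.6  82. ]
   50.13242188949053 64.02929305187713
   50.98089078520284 63.86861242813841
[19 39 20] [array([207.4, 182.5]), array([203.1, 191.2]), array([204.4, 197.4])]
[453.4   5.4  82. ]
   47.56414815688821 180.16179883717132
   47.06735797963694 179.31136962543155
[18 16 17] [array([284.1, 225.7]), array([279.6, 228.6]), array([275.5, 231.8])]
[528.3 -34.3  82. ]
   48.29667240716958 304.42957566794905
   48.00879663171795 305.39414528916313
```

```bash
python3 arc.py 500.8 5 513.7 32.5 29.9 479.7 20
```

```text
start 64.86915325227508 end 184.5691532522751
0.0023 -0.0102 0 0; -0.0009 -0.0104 0 0; -0.0044 -0.0094 0 0; -0.0073 -0.0073 0 0; -0.0094 -0.0045 0 0; -0.0103 -0.0009 0 0; -0.0100 0.0027 0 0; -0.0086 0.0059 0 0 -> 479.6 -16.1
-0.0059 0.0084 0 0; -0.0028 0.0101 0 0; 0.0009 0.0103 0 0; 0.0043 0.0094 0 0; 0.0073 0.0074 0 0; 0.0094 0.0044 0 0; 0.0103 0.0010 0 0; 0.0101 -0.0026 0 0 -> 528.0 17.5
0.0085 -0.0059 0 0; 0.0060 -0.0085 0 0; 0.0028 -0.0100 0 0; -0.0009 -0.0103 0 0; -0.0043 -0.0095 0 0; -0.0073 -0.0074 0 0; -0.0094 -0.0044 0 0; -0.0103 -0.0010 0 0 -> 471.0 2.6
```

>>> apply_moves(motion="0.0023 -0.0102 0 0; -0.0009 -0.0104 0 0; -0.0044 -0.0094 0 0; -0.0073 -0.0073 0 0; -0.0094 -0.0045 0 0; -0.0103 -0.0009 0 0; -0.0100 0.0027 0 0; -0.0086 0.0059 0 0")

```text
time: 13.92
tool_pos: [479.7, -16.2, 63.3]
tcp_rot: [-3.141, -0.001, 1.57]
contact_force: [4.8, 8.5, -1.5]
grip_width: 14.8
finger_force: 30.0
```

>>> apply_moves(motion="-0.0059 0.0084 0 0; -0.0028 0.0101 0 0; 0.0009 0.0103 0 0; 0.0043 0.0094 0 0; 0.0073 0.0074 0 0; 0.0094 0.0044 0 0; 0.0103 0.0010 0 0; 0.0101 -0.0026 0 0")

```text
time: 14.92
tool_pos: [528.4, 17.7, 63.3]
tcp_rot: [3.141, 0.001, 1.571]
contact_force: [-2.0, -5.9, 3.2]
grip_width: 15.0
finger_force: 30.0
```

>>> apply_moves(motion="0.0085 -0.0059 0 0; 0.0060 -0.0085 0 0; 0.0028 -0.0100 0 0; -0.0009 -0.0103 0 0; -0.0043 -0.0095 0 0; -0.0073 -0.0074 0 0; -0.0094 -0.0044 0 0")

```text
time: 15.8
tool_pos: [471.6, 12.6, 63.4]
tcp_rot: [3.141, -0.0, 1.571]
contact_force: [6.5, 3.6, -3.7]
grip_width: 15.3
finger_force: 30.0
```

>>> apply_moves(motion="-0.0103 -0.0010 0 0; 0 0 0 0; 0 0 0 0; 0 0 0 0")

```text
time: 16.3
tool_pos: [471.0, 2.2, 63.4]
tcp_rot: [-3.142, 0.001, 1.571]
contact_force: [3.9, -1.8, -1.0]
grip_width: 15.3
finger_force: 30.0
```

```bash
python3 - <<'E'
from h import *
np.set_printoptions(precision=1,suppress=True)
for n in("scene","side"):
    p=bot.capture(n); w=pts(p,p["range_z"]>0); v,u=np.nonzero(p["range_z"]>0); c=p["img"][v,u].max(1)
    k=w[(w[:,2]>94)&(w[:,2]<128)&(np.linalg.norm(w[:,:2]-[501,5],axis=1)<48)&(c<55)]
    print(n,len(k),np.median(k,0),k.min(0),k.max(0))
E
python3 arc.py 500.8 5 471 2.6 29.9 -210 17.5;python3 arc.py 500.8 5 517.2 -20 29.9 -60 1.34
```

```text
scene 80 [474.2  -2.7 114.1] [467.5  -6.3  94.9] [483.6   5.2 127.9]
side 120 [470.8   8.  115.1] [456.5  -5.4  94.2] [478.9  15.6 127.8]
start 184.60448715698152 end 334.6044871569815
0.0091 0.0007 0 0; 0.0084 0.0033 0 0; 0.0071 0.0058 0 0; 0.0050 0.0076 0 0; 0.0025 0.0087 0 0; -0.0003 0.0091 0 0; -0.0030 0.0086 0 0; -0.0054 0.0073 0 0 -> 522.1 26.0
-0.0074 0.0053 0 0; -0.0086 0.0029 0 0; -0.0091 0.0001 0 0; -0.0087 -0.0026 0 0 -> 527.8 -7.8
start 303.2648747414009 end 243.2648747414009
-0.0004 -0.0006 0 0; -0.0003 -0.0006 0 0; -0.0004 -0.0006 0 0; -0.0003 -0.0006 0 0; -0.0003 -0.0006 0 0; -0.0003 -0.0006 0 0; -0.0003 -0.0007 0 0; -0.0003 -0.0006 0 0 -> 512.3 -22.6
-0.0003 -0.0007 0 0; -0.0002 -0.0006 0 0; -0.0002 -0.0007 0 0; -0.0003 -0.0006 0 0; -0.0002 -0.0007 0 0; -0.0001 -0.0007 0 0; -0.0002 -0.0006 0 0; -0.0002 -0.0007 0 0 -> 507.0 -24.3
-0.0001 -0.0007 0 0; -0.0001 -0.0007 0 0; -0.0001 -0.0007 0 0; -0.0001 -0.0007 0 0; -0.0001 -0.0007 0 0; -0.0000 -0.0006 0 0; -0.0001 -0.0007 0 0; 0.0000 -0.0007 0 0 -> 501.5 -24.9
0.0000 -0.0007 0 0; 0.0000 -0.0007 0 0; 0.0000 -0.0007 0 0; 0.0001 -0.0007 0 0; 0.0000 -0.0007 0 0; 0.0001 -0.0007 0 0; 0.0001 -0.0007 0 0; 0.0001 -0.0007 0 0 -> 495.9 -24.5
0.0001 -0.0007 0 0; 0.0002 -0.0007 0 0; 0.0001 -0.0006 0 0; 0.0002 -0.0007 0 0; 0.0002 -0.0007 0 0; 0.0002 -0.0006 0 0; 0.0002 -0.0007 0 0; 0.0002 -0.0007 0 0 -> 490.5 -23.1
0.0003 -0.0006 0 0; 0.0002 -0.0007 0 0; 0.0003 -0.0006 0 0; 0.0003 -0.0006 0 0; 0.0003 -0.0007 0 0 -> 487.3 -21.7
```

>>> apply_moves(motion="0.0091 0.0007 0 0; 0.0084 0.0033 0 0; 0.0071 0.0058 0 0; 0.0050 0.0076 0 0; 0.0025 0.0087 0 0; -0.0003 0.0091 0 0; -0.0030 0.0086 0 0; -0.0054 0.0073 0 0")

```text
time: 17.4
tool_pos: [522.0, 27.0, 63.2]
tcp_rot: [-3.14, -0.002, 1.571]
contact_force: [-5.0, -0.7, 5.8]
grip_width: 15.4
finger_force: 30.0
```

>>> apply_moves(motion="-0.0074 0.0053 0 0; -0.0086 0.0029 0 0; -0.0091 0.0001 0 0; -0.0044 -0.0012 0 0; -0.0021 -0.0007 0 0; -0.0021 -0.0008 0 0; 0 0 0 0; 0 0 0 0")

```text
time: 18.4
tool_pos: [527.8, -7.9, 63.3]
tcp_rot: [3.141, 0.0, 1.571]
contact_force: [-0.1, 0.3, 1.0]
grip_width: 14.8
finger_force: 30.0
```

```bash
python3 arc.py 500.8 5 527.9 -7.7 29.9 -61.6 1.93 | sed 's/; /\n/g' | tail -32 | awk '{print NR": "$0}'; cat > t.py <<'E'
from h import *
o=bot.get_obs(); d=o["tool_pos"][:2]-[500.8,5]; a=np.arctan2(d[1],d[0]); f=o["contact_force"]
print("ang",np.degrees(a)%360,"r",np.hypot(*d),"Fcw",f[0]*np.sin(a)-f[1]*np.cos(a),"Frad",f[0]*np.cos(a)+f[1]*np.sin(a))
E
python3 t.py
```

```text
1: -0.0009 -0.0005 0 0
2: -0.0009 -0.0004 0 0
3: -0.0008 -0.0005 0 0
4: -0.0009 -0.0006 0 0
5: -0.0008 -0.0005 0 0
6: -0.0009 -0.0006 0 0
7: -0.0007 -0.0006 0 0
8: -0.0008 -0.0007 0 0 -> 523.5 -14.4
9: -0.0008 -0.0006 0 0
10: -0.0007 -0.0007 0 0
11: -0.0007 -0.0007 0 0
12: -0.0007 -0.0008 0 0
13: -0.0006 -0.0007 0 0
14: -0.0007 -0.0008 0 0
15: -0.0006 -0.0008 0 0
16: -0.0006 -0.0008 0 0 -> 517.6 -19.8
17: -0.0005 -0.0009 0 0
18: -0.0005 -0.0008 0 0
19: -0.0005 -0.0009 0 0
20: -0.0005 -0.0009 0 0
21: -0.0004 -0.0009 0 0
22: -0.0004 -0.0009 0 0
23: -0.0004 -0.0010 0 0
24: -0.0003 -0.0009 0 0 -> 510.4 -23.3
25: -0.0003 -0.0010 0 0
26: -0.0003 -0.0009 0 0
27: -0.0002 -0.0010 0 0
28: -0.0003 -0.0010 0 0
29: -0.0001 -0.0010 0 0
30: -0.0002 -0.0010 0 0
31: -0.0001 -0.0010 0 0
32: -0.0001 -0.0010 0 0 -> 502.5 -24.9
ang 334.46795076215926 r 29.906373624289248 Fcw -0.21063097924391333 Frad -0.23351942610819176
```

>>> apply_moves(motion="-0.0009 -0.0005 0 0; -0.0009 -0.0004 0 0; 0 0 0 0")

```text
time: 18.77
tool_pos: [527.0, -9.5, 63.4]
tcp_rot: [3.141, 0.0, 1.571]
contact_force: [1.7, 2.9, 1.3]
grip_width: 14.9
finger_force: 30.0
```

>>> apply_moves(motion="-0.0008 -0.0005 0 0; -0.0009 -0.0006 0 0; 0 0 0 0")

```text
time: 19.15
tool_pos: [525.7, -11.5, 63.3]
tcp_rot: [3.142, 0.0, 1.571]
contact_force: [2.2, 0.5, 1.0]
grip_width: 15.0
finger_force: 30.0
```

>>> apply_moves(motion="-0.0008 -0.0005 0 0; -0.0009 -0.0006 0 0; 0 0 0 0")

```text
time: 19.52
tool_pos: [524.5, -13.0, 63.3]
tcp_rot: [-3.141, 0.0, 1.571]
contact_force: [1.8, 1.0, 0.9]
grip_width: 14.9
finger_force: 30.0
```

>>> apply_moves(motion="-0.0007 -0.0006 0 0; -0.0008 -0.0007 0 0; 0 0 0 0")

```text
time: 19.9
tool_pos: [523.3, -14.5, 63.4]
tcp_rot: [3.141, 0.0, 1.571]
contact_force: [2.0, 1.0, 1.5]
grip_width: 14.9
finger_force: 30.0
```

>>> apply_moves(motion="-0.0008 -0.0006 0 0; -0.0007 -0.0007 0 0; 0 0 0 0")

```text
time: 20.27
tool_pos: [521.9, -15.9, 63.3]
tcp_rot: [-3.142, 0.0, 1.571]
contact_force: [1.2, 3.1, 1.2]
grip_width: 15.3
finger_force: 30.0
```

>>> apply_moves(motion="-0.0007 -0.0007 0 0; -0.0007 -0.0008 0 0; 0 0 0 0")

```text
time: 20.65
tool_pos: [520.4, -17.4, 63.3]
tcp_rot: [-3.141, 0.0, 1.571]
contact_force: [1.8, 2.4, 0.9]
grip_width: 14.9
finger_force: 30.0
```

>>> apply_moves(motion="-0.0006 -0.0007 0 0; -0.0007 -0.0008 0 0; 0 0 0 0")

```text
time: 21.02
tool_pos: [518.7, -18.7, 63.3]
tcp_rot: [-3.141, 0.0, 1.571]
contact_force: [1.1, 1.9, 2.6]
grip_width: 15.1
finger_force: 30.0
```

>>> apply_moves(motion="-0.0006 -0.0008 0 0; -0.0006 -0.0008 0 0; 0 0 0 0")

```text
time: 21.4
tool_pos: [517.2, -19.8, 63.3]
tcp_rot: [-3.141, -0.0, 1.571]
contact_force: [1.2, 2.0, 2.1]
grip_width: 15.1
finger_force: 30.0
```

>>> apply_moves(motion="-0.0005 -0.0009 0 0; -0.0005 -0.0008 0 0; 0 0 0 0")

```text
time: 21.78
tool_pos: [515.6, -20.8, 63.3]
tcp_rot: [-3.142, -0.0, 1.571]
contact_force: [1.8, 2.8, 1.2]
grip_width: 15.3
finger_force: 30.0
```

>>> apply_moves(motion="-0.0005 -0.0009 0 0; -0.0005 -0.0009 0 0; 0 0 0 0")

```text
time: 22.15
tool_pos: [513.8, -21.7, 63.3]
tcp_rot: [-3.141, -0.0, 1.571]
contact_force: [0.7, 2.9, 2.2]
grip_width: 15.5
finger_force: 30.0
```

>>> apply_moves(motion="-0.0004 -0.0009 0 0; -0.0004 -0.0009 0 0; 0 0 0 0")

```text
time: 22.52
tool_pos: [511.6, -22.7, 63.3]
tcp_rot: [-3.141, 0.0, 1.571]
contact_force: [-0.7, 3.0, 3.5]
grip_width: 15.0
finger_force: 30.0
```

>>> apply_moves(motion="-0.0004 -0.0010 0 0; -0.0003 -0.0009 0 0; 0 0 0 0")

```text
time: 22.9
tool_pos: [509.6, -23.4, 63.2]
tcp_rot: [-3.14, 0.0, 1.571]
contact_force: [-2.1, 2.7, 2.9]
grip_width: 15.3
finger_force: 30.0
```

>>> apply_moves(motion="-0.0003 -0.0010 0 0; -0.0003 -0.0009 0 0; 0 0 0 0")

```text
time: 23.28
tool_pos: [508.4, -23.7, 63.3]
tcp_rot: [3.141, -0.0, 1.571]
contact_force: [-0.8, 3.5, 0.2]
grip_width: 15.3
finger_force: 30.0
```

>>> apply_moves(motion="-0.0002 -0.0010 0 0; -0.0003 -0.0010 0 0; 0 0 0 0")

```text
time: 23.65
tool_pos: [506.9, -24.1, 63.4]
tcp_rot: [3.14, -0.0, 1.571]
contact_force: [2.4, 5.9, -0.1]
grip_width: 15.3
finger_force: 30.0
```

>>> apply_moves(motion="-0.0001 -0.0007 0 0; -0.0001 -0.0007 0 0; 0 0 0 0")

```text
time: 24.02
tool_pos: [506.5, -24.2, 63.4]
tcp_rot: [3.138, -0.001, 1.57]
contact_force: [5.4, 6.9, -2.1]
grip_width: 14.7
finger_force: 30.0
```

>>> apply_moves(motion="0 -0.0010 0 0; 0 0 0 0; 0 0 0 0")

```text
time: 24.4
tool_pos: [506.2, -24.3, 63.4]
tcp_rot: [3.137, -0.0, 1.57]
contact_force: [7.2, 7.3, -3.3]
grip_width: 15.2
finger_force: 30.0
```

The commanded point leads the measured by 2 mm with about 8 N of resistance at about 281°, so the dial has stopped dead. I'll relax it, release and rise.

>>> apply_moves(motion="0.0002 0.0017 0 0; 0 0 0 0; 0 0 0 0")

```text
time: 24.78
tool_pos: [506.8, -24.1, 63.4]
tcp_rot: [3.139, -0.0, 1.571]
contact_force: [3.6, 6.4, -0.5]
grip_width: 14.8
finger_force: 30.0
```

>>> apply_moves(motion="0 0 0 0; 0 0 0 0; 0 0 0 0; 0 0 0 0; 0 0 -0.03 0; 0 0 -0.04 0; 0 0 0 -4.6; 0 0 0 0", fingers=0)

```text
time: 25.78
tool_pos: [505.6, -24.5, 133.6]
tcp_rot: [3.141, 0.0, 1.65]
contact_force: [0.5, -0.3, -0.2]
grip_width: 45.9
finger_force: 0.0
```

```bash
python3 - <<'E'
from h import *
np.set_printoptions(precision=1,suppress=True)
o=bot.get_obs(); print(o["tool_pos"],o["tcp_rot"])
for n in("scene","side"):
    p=bot.capture(n); w=pts(p,p["range_z"]>0)
    h=w[(w[:,2]>112)&(w[:,2]<140)&(abs(w[:,0]-465)<25)&(abs(w[:,1]+119)<55)]
    if len(h): print(n,len(h),cv2.minAreaRect(h[:,:2].astype(np.float32)),h[:,2].max())
c=R.from_euler("xyz",o["tcp_rot"]).as_matrix().T@(np.array([465.2,-119.5,o["tool_pos"][2]])-o["tool_pos"]); print("shift",c)
E
```

```text
[505.6 -24.5 133.6] [3.1 0.  1.7]
scene 376 ((466.40020751953125, -119.82170104980469), (11.94961166381836, 85.795166015625), 7.009519577026367) 134.20855986574696
side 112 ((463.212890625, -117.97561645507812), (10.33736515045166, 80.8617935180664), 3.992886781692505) 131.31790765258688
shift [-91.5 -47.8   0. ]
```

>>> apply_moves(motion="-0.0305 -0.0160 0 0; -0.0305 -0.0160 0 0; -0.0305 -0.0160 0 0; 0 0 0 0; 0 0 0.020 0; 0 0 0.020 0; 0 0 0.014 0; 0 0 0.004 0")

```text
time: 26.88
tool_pos: [464.8, -118.8, 74.4]
tcp_rot: [-3.14, -0.001, 1.651]
contact_force: [0.0, -0.4, 0.4]
grip_width: 46.4
finger_force: 0.0
```

>>> apply_moves(motion="0 0 0 0; 0 0 0 0; 0 0 0 0; 0 0 0 0; 0 0 0 0; 0 0 0 0; 0 0 0 0; 0 0 0 0", fingers=-1)

```text
time: 27.88
tool_pos: [465.8, -119.5, 75.6]
tcp_rot: [3.14, 0.0, 1.651]
contact_force: [4.2, 1.7, 1.6]
grip_width: 8.9
finger_force: 30.0
```

```bash
python3 - <<'E'
import numpy as np
# lid arc in (tool y = box x, tool -z)
f=lambda t:np.array([-135*np.cos(t)+45*np.sin(t),135*np.sin(t)+45*np.cos(t)])
T=[0,.02,.04,.06,.08,.1]+list(np.arange(.15,1.16,.05)); p=f(0)
for i,t in enumerate(T[1:]):
    d=np.round(f(t)-p,1); p=p+d; print(round(t,2),f"0 {d[0]/1000:.4f} {-d[1]/1000:.4f} 0")
E
```

```text
0.02 0 0.0009 -0.0027 0
0.04 0 0.0010 -0.0027 0
0.06 0 0.0010 -0.0026 0
0.08 0 0.0011 -0.0026 0
0.1 0 0.0012 -0.0027 0
0.15 0 0.0030 -0.0064 0
0.2 0 0.0034 -0.0062 0
0.25 0 0.0037 -0.0061 0
0.3 0 0.0040 -0.0059 0
0.35 0 0.0043 -0.0057 0
0.4 0 0.0046 -0.0054 0
0.45 0 0.0048 -0.0052 0
0.5 0 0.0051 -0.0050 0
0.55 0 0.0053 -0.0047 0
0.6 0 0.0056 -0.0045 0
0.65 0 0.0058 -0.0041 0
0.7 0 0.0059 -0.0039 0
0.75 0 0.0062 -0.0035 0
0.8 0 0.0063 -0.0033 0
0.85 0 0.0065 -0.0029 0
0.9 0 0.0066 -0.0026 0
0.95 0 0.0068 -0.0023 0
1.0 0 0.0068 -0.0019 0
1.05 0 0.0070 -0.0016 0
1.1 0 0.0070 -0.0012 0
1.15 0 0.0070 -0.0009 0
```

>>> apply_moves(motion="0 0.0009 -0.0027 0; 0 0.0005 -0.0014 0; 0 0 0 0; 0 0 0 0")

```text
time: 28.38
tool_pos: [466.8, -119.4, 79.0]
tcp_rot: [3.141, 0.0, 1.651]
contact_force: [6.2, 0.6, -4.1]
grip_width: 9.2
finger_force: 30.0
```

>>> apply_moves(motion="0 0.0005 -0.0013 0; 0 0.0005 -0.0013 0; 0 0 0 0; 0 0 0 0")

```text
time: 28.88
tool_pos: [467.7, -119.3, 81.4]
tcp_rot: [-3.142, -0.0, 1.651]
contact_force: [6.3, -0.3, -5.3]
grip_width: 8.9
finger_force: 30.0
```

>>> apply_moves(motion="0 0.0011 -0.0026 0; 0 0.0012 -0.0027 0; 0 0 0 0; 0 0 0 0")

```text
time: 29.38
tool_pos: [469.8, -119.1, 86.7]
tcp_rot: [-3.141, -0.0, 1.651]
contact_force: [6.0, -0.2, -4.4]
grip_width: 8.4
finger_force: 30.0
```

The lid is free, with a steady lifting force of about 4–5 N. I'll continue along the arc.

>>> apply_moves(motion="0 0.0040 -0.0076 0; 0 0.0034 -0.0062 0; 0 0.0037 -0.0061 0; 0 0.0040 -0.0059 0; 0 0.0043 -0.0057 0; 0 0.0046 -0.0054 0; 0 0.0048 -0.0052 0; 0 0 0 0")

```text
time: 30.38
tool_pos: [497.6, -116.9, 130.6]
tcp_rot: [-3.14, 0.0, 1.651]
contact_force: [-6.3, -2.3, 5.0]
grip_width: 8.5
finger_force: 30.0
```

>>> apply_moves(motion="0 0.0051 -0.0050 0; 0 0.0053 -0.0047 0; 0 0.0056 -0.0045 0; 0 0.0058 -0.0041 0; 0 0.0059 -0.0039 0; 0 0.0062 -0.0035 0; 0 0.0063 -0.0033 0; 0 0 0 0")

```text
time: 31.38
tool_pos: [538.2, -113.7, 160.9]
tcp_rot: [3.141, 0.001, 1.651]
contact_force: [-8.0, -1.7, 11.0]
grip_width: 9.1
finger_force: 30.0
```

>>> apply_moves(motion="0 0.0065 -0.0035 0; 0 0.0066 -0.0032 0; 0 0.0068 -0.0028 0; 0 0.0068 -0.0024 0; 0 0.0070 -0.0018 0; 0 0.0070 -0.0012 0; 0 0 0 0; 0 0 0 0")

```text
time: 32.38
tool_pos: [579.8, -110.4, 175.2]
tcp_rot: [3.139, 0.001, 1.651]
contact_force: [-1.0, -2.0, 4.9]
grip_width: 9.0
finger_force: 30.0
```

```bash
python3 - <<'E'
from h import *
ps=[bot.capture(n)["img"] for n in("scene","side")]
cv2.imwrite("pics/f.png",np.hstack([cv2.resize(i[90:300,180:460],(400,300)) for i in ps]))
E
```

```text
(no output)
```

View pics/f.png

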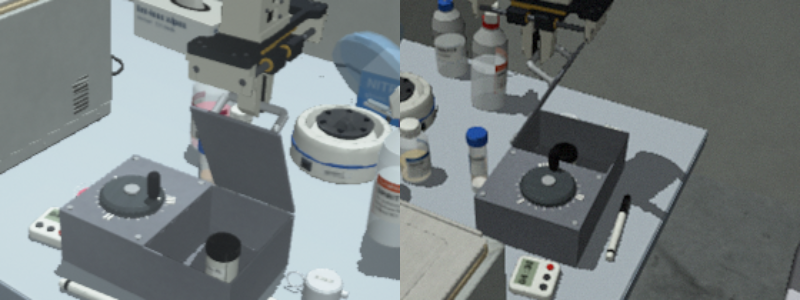

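The lid stands open at about 1.1 rad and the bystanders are in place. I'll open slightly and rise.

>>> apply_moves(motion="0 0 0 0; 0 0 0 0; 0 0 0 0; 0 0 0 0", fingers=-0.55)

```text
time: 32.98
tool_pos: [579.2, -110.1, 173.2]
tcp_rot: [-3.142, -0.0, 1.651]
contact_force: [-0.7, -0.4, 0.5]
grip_width: 20.3
finger_force: 0.0
```

>>> apply_moves(motion="0 0 -0.010 0; 0 0 -0.015 0; 0 0 -0.025 0; 0 0 -0.03 0; 0 0 -0.03 0; 0 0 0 0; 0 0 0 0; 0 0 0 0")

```text
time: 33.98
tool_pos: [578.6, -110.1, 282.2]
tcp_rot: [-3.14, -0.001, 1.651]
contact_force: [0.9, 0.1, -0.3]
grip_width: 20.8
finger_force: 0.0
```

```bash
python3 - <<'E'
from h import *
ps=[]
for n in("scene","side"):
    p=bot.capture(n); ps.append(p["img"]); w=pts(p,p["range_z"]>0)
    m=(w[:,1]>-170)&(w[:,1]<-60)&(w[:,0]>520)&(w[:,0]<610)&(w[:,2]>85)&(w[:,2]<232)
    c=w[m]; print(n,len(c),np.polyfit(c[:,2],c[:,0],1),c[:,2].max())
print(bot.get_obs()["contact_force"],bot.get_obs()["tool_pos"])
cv2.imwrite("pics/g.png",np.hstack([cv2.resize(i[90:300,180:460],(400,300)) for i in ps]))
E
```

```text
scene 3425 [-3.51720699e-01  6.21987965e+02] 228.9670286827793
side 465 [-1.24092994e-01  5.79735107e+02] 226.7731275931854
[-0.31648276 -0.49237994 -1.32519129] [ 578.80071177 -110.13984965  282.4145841 ]
```

View pics/g.png

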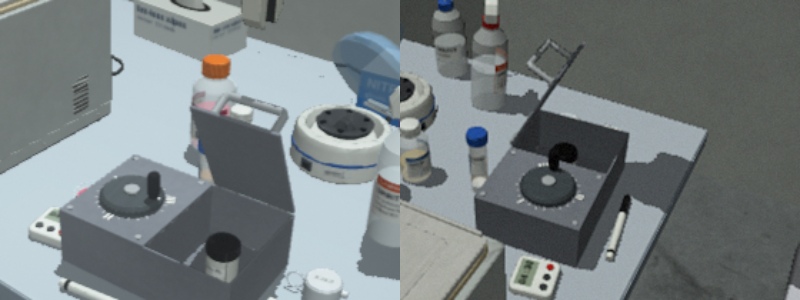

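The lid stands open and the gripper is well clear of it, so I'm handing the job in.

```bash
python3 -c "
from plant import bot
print(bot.close_job())"
```

```text
the job is handed in; nothing more can be done
None
```

The lockbox is open and handed in at about 34 s: its lid stands released at about 1.1 rad, nothing around the box appears to have moved, and `close_job()` returned no verdict.

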